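Size an unmarked seal-driver disc in the stepped bore gauge

ROBOT

A 7-joint arm with a two-finger parallel gripper is mounted at the origin on the work surface. World frame = base frame: x ahead of the robot, y to its left, z up, the work surface at z = 0. Lengths are in mm, angles in rad, forces in N, time in s.
With the tool pointing down it reaches from about 400 to 925 mm from the base axis. Payload 4.1 kg.
Tool frame: the origin (TCP) lies midway between the tips of the shut fingers; the grasp point (between the pads) lies hold_point_z behind it (hold_point_z is the distance from the TCP to the grasp point, in mm); z points along the fingers, y is the line along which they close (so a half turn about z gives the same grasp; the last joint's range is limited). The gripper opens to 85 mm and grips with 20 to 120 N. Pads are 22 mm wide; open, the fingers measure 114 mm over their backs; the gripper's body (76 mm by 85 mm) begins 54 mm behind the grasp point. The pads swing forward as they close: fully open they stand 13 mm farther back than shut.
Start: joints at [-1.374, 0.398, 0.045, 1.537, -0.019, 1.207, -0.051], TCP at [189.457, 621.812, 231.347] pointing down, gripper open.
Joint ranges: [-2.82, 2.82], [-0.49, 2.23], [-1.37, 1.46], [0, 2.46], [-1.36, 4.5], [0.23, 2], [-2.94, 2.94]. Speed limits (rad/s): [2.57, 2.57, 3.14, 3.14, 3.14, 3.14, 3.14].

INTERFACE

Orientations are given as a unit quaternion [w, x, y, z].
In Python, from workcell import observe, read_camera, sign_off, hold_point_z gives the robot as it stands. The module is installed in compiled form; this text tells all that it offers.
- The arm moves only by the shell command python3 -m creep 'ROWS'. ROWS is JSON, a list of rows, each an object with "angular": the turn, a rotation vector about the tool's x, y, z in units of 6 degrees (1.0 is 6 degrees), a list of three; "translation": the shift along the tool's x, y, z in mm, a list of three; "claw": the closure, from 0 (fully open) to 1 (shut). A call has 1 to 12 rows; each row shifts and turns the commanded pose from where the row before left it, along the tool's axes as they then stand; what a row does not reach is not made up. A row lasts 1/12 s, in which the tool goes at most 41.7 mm and 7.16 degrees, less where a joint would pass 70% of its speed; a pose out of reach is approached as far as the arm can. A call with a gripper value outside its range is refused whole. The fingers move at their own pace and stop on an object; the grip force is fixed at half the most. Time passes only in rows, so rows that do not move let the fingers close. It gives the time, the measured TCP pose, the force, the opening and the grip force at its end, in the units of the state.
- observe(): the state, without advancing time (a new reading comes with each control period).
- read_camera(name): name is "scene" or "top" or "wrist"; returns a dict with "img" (420x560x3 uint8, red, green, blue), "range_z" (420x560 float32, mm along the optical axis (not along the pixel's ray), 0 where there is no reading), "vertical_fov" (degrees; the focal length in pixels is half the picture's height over the tangent of half this angle, whatever the lens; pixels are square), "cx", "cy" (the principal point, pixels), "world_from_camera" (4x4, takes a point from camera to world coordinates); the wrist camera has in their place "hand_eye" (4x4, takes a point from camera to tool coordinates, whose origin is the TCP and whose axes are the flange's). Camera axes: x right, y down, z forward; pixel columns grow to the right and rows downward; lengths in mm; the calibration is good to about 2 mm. The wrist camera is an equidistant fisheye: a pixel r from the principal point sees the ray r / f radians off the axis. A picture is of the moment at which its call begins: read the wrist's pose just before it.
- sign_off(): hands the job in; it is judged then, once.
The state is a dict: "t": time; "qpos": joint angles; "qvel": joint speeds; "tau": joint torques, N m; "tool_pos": TCP position; "tool_rot": TCP orientation; "force": force on the tool from outside, world axes, zero at the start; "moment": the same for the moment, N m; "width": finger opening in mm; "gripper_force": force on a finger pad.
Only numpy, scipy, OpenCV 4.12 (cv2) and the standard library are available. Lean on these libraries where they do the work, as an engineer would, in place of code of your own. Each camera call takes 0.05 s, during which the arm holds its last target. There are 200 camera calls.

TASK

The size mark has worn off the brass driver disc on the rubber mat. Take it by its boss and try it in the stepped gauge, one step after another from the smallest bore upward, setting it down slowly and pressing only lightly, until it enters; never let it into a bore bigger than the one that fits it. Push it fully home in that bore and let go, and leave the discs in the tray and the other things on the bench alone.

Things in the scene. Friction and masses are not known exactly. Their poses are not given: they have to be found in the camera images.
- disc_a: brass driver disc: disc 14 mm thick (foot chamfered 1.3 mm), on it a boss 22 mm in diameter and 24 mm tall, 0.1 to 0.3 kg. Its diameter, 30 to 45 mm, differs from the other discs' and is unknown: the mark is worn off. It fits one step of the gauge (0.6 mm play all round), smaller ones refuse it. The disc alone on the mat is the job. Origin: centre of underside, z up.
- disc_b: brass driver disc: disc 14 mm thick (foot chamfered 1.3 mm), on it a boss 22 mm in diameter and 24 mm tall, 0.1 to 0.3 kg. Its diameter, 30 to 45 mm, differs from the other discs' and is unknown: the mark is worn off. It fits one step of the gauge (0.6 mm play all round), smaller ones refuse it. The disc alone on the mat is the job. Origin: centre of underside, z up.
- disc_c: brass driver disc: disc 14 mm thick (foot chamfered 1.3 mm), on it a boss 22 mm in diameter and 24 mm tall, 0.1 to 0.3 kg. Its diameter, 30 to 45 mm, differs from the other discs' and is unknown: the mark is worn off. It fits one step of the gauge (0.6 mm play all round), smaller ones refuse it. The disc alone on the mat is the job. Origin: centre of underside, z up.
- gauge: stepped bore gauge: fixed aluminium staircase block, 74 mm (its x) by 240 mm (its y), four treads 60 mm long, 24 to 36 mm high, rising 4 mm each towards its +y, a blind bore in each; 1 to 4 black dots count the steps. A seated disc's flat top stands 4 mm above the tread. Over 60 N bruises it: touch down slower than 15 mm/s, press with a few N. Origin: centre of underside.
- gauge_step1 (a point): centre of the mouth of the first (smallest) bore of the gauge, level with the top of its tread, 24 mm above the bench. Bore 31.2 mm in diameter (a disc of 30 mm nominal fits), 10 mm deep with a flat floor. Axes as gauge.
- gauge_step2 (a point): centre of the mouth of the second bore of the gauge, level with the top of its tread, 28 mm above the bench. Bore 36.2 mm in diameter (a disc of 35 mm nominal fits), 10 mm deep with a flat floor. Axes as gauge.
- gauge_step3 (a point): centre of the mouth of the third bore of the gauge, level with the top of its tread, 32 mm above the bench. Bore 41.2 mm in diameter (a disc of 40 mm nominal fits), 10 mm deep with a flat floor. Axes as gauge.
- gauge_step4 (a point): centre of the mouth of the fourth (largest) bore of the gauge, level with the top of its tread, 36 mm above the bench. Bore 46.2 mm in diameter (a disc of 45 mm nominal fits), 10 mm deep with a flat floor. Axes as gauge.
- mat: black rubber mat, 130 x 130 x 4 mm, fixed to the bench; a single disc lies on it. Origin: centre of its underside.
- tray: red open tray, 110 mm (its x) by 190 mm (its y), 22 mm high, floor and walls 4 mm, fixed; two discs stand in it. Origin: centre of its underside.
- driver_handle: loose driver handle lying on the bench, black grip and steel rod, 192 mm along its x, 24 mm thick; bystander. Origin: underside, middle.
- oil_bottle: red oil bottle, 84 mm in diameter, 210 mm tall, loose; bystander. Origin: centre of its underside.
- air_filter: round air filter, 130 mm in diameter, 75 mm tall, loose; bystander. Origin: centre of its underside.
Things that resemble listed ones, but are neither listed nor needed, are in the scene too. What is shaped like the tray but brown is not meant.

How it is judged:
By the outcome, as a careful person would: the job done as asked, in the order asked, and still so for the second after the job is handed in, with the robot touching nothing.
It also fails if it takes over 67 s, if anything falls off the work surface, if the arm or the gripper's body presses on something with over 40 N, if the wrist force passes 120 N, or if a joint passes its speed limit or range.

## Working session

There is one attempt and no reset: what is moved stays moved. The work goes in short steps, Python scripts to look and compute and a shell command to move; the robot and the scene stay as the last step left them, time stands still between calls to the robot, and variables do not carry over. Pictures are saved under pics/ and viewed, at most 10 in all, crops included, and the job is handed in when it is done.

```bash
mkdir -p pics
cat > h.py <<'E'
import numpy as np, cv2
from workcell import observe, read_camera, sign_off, hold_point_z
def cloud(c):
    h,w=c["range_z"].shape; f=h/2/np.tan(np.radians(c["vertical_fov"])/2)
    v,u=np.mgrid[:h,:w]; z=c["range_z"]
    P=np.stack([(u-c["cx"])/f*z,(v-c["cy"])/f*z,z],-1)
    T=np.array(c["world_from_camera"]); W=P@T[:3,:3].T+T[:3,3]; W[z==0]=np.nan
    return W
def save(n,im): cv2.imwrite("pics/"+n,cv2.cvtColor(np.ascontiguousarray(im),cv2.COLOR_RGB2BGR))
E
python3 - <<'E'
from h import *
import pickle
print(observe(),hold_point_z() if callable(hold_point_z) else hold_point_z)
d={n:read_camera(n) for n in("top","scene")}
pickle.dump(d,open("d.pkl","wb"))
for n in d: save(n+".png",d[n]["img"]); print(n,d[n]["vertical_fov"],d[n]["world_from_camera"])
E
```

```text
{'t': 0.0, 'qpos': array([-1.37397172,  0.39919173,  0.04503414,  1.53789101, -0.0186627 ,
        1.20690037, -0.05068293]), 'qvel': array([ 0.00036468, -0.00110634, -0.00209681,  0.00074535,  0.00131154,
       -0.00124781,  0.00026898]), 'tau': array([ 3.55391821e-04, -4.75125575e+01,  1.36469029e+00, -2.54219663e+01,
        1.16011957e-02,  9.75513045e-03,  6.39138076e-08]), 'tool_pos': array([189.29827568, 621.15559344, 230.25875967]), 'tool_rot': array([-6.00597273e-05,  1.47303248e-01,  9.89090887e-01, -9.83141699e-04]), 'force': array([-0.49810161, -0.54998346,  0.22187027]), 'moment': array([ 0.00092274, -0.01772228,  0.04304783]), 'gripper_force': 0.0, 'width': 85.80721157178986} 18.700000000000003
top 57.170923697283214 [[ 4.67502504e-02 -9.78679585e-01  2.00001709e-01  2.56528376e+02]
 [-9.98899823e-01 -4.65413047e-02  5.74891138e-03 -6.54423625e+01]
 [ 3.68199826e-03 -2.00050435e-01 -9.79778682e-01  1.05053412e+03]
 [ 0.00000000e+00  0.00000000e+00  0.00000000e+00  1.00000000e+00]]
scene 44.439439859432355 [[-9.69282899e-02  8.00852247e-01 -5.90965807e-01  1.34755812e+03]
 [ 9.95270126e-01  7.41115900e-02 -6.28080296e-02  5.55603131e+00]
 [-6.50253605e-03 -5.94258488e-01 -8.04247826e-01  1.21840738e+03]
 [ 0.00000000e+00  0.00000000e+00  0.00000000e+00  1.00000000e+00]]
```

View pics/top.png

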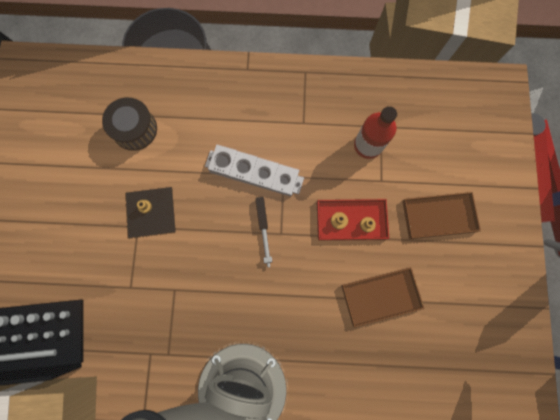

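View pics/scene.png

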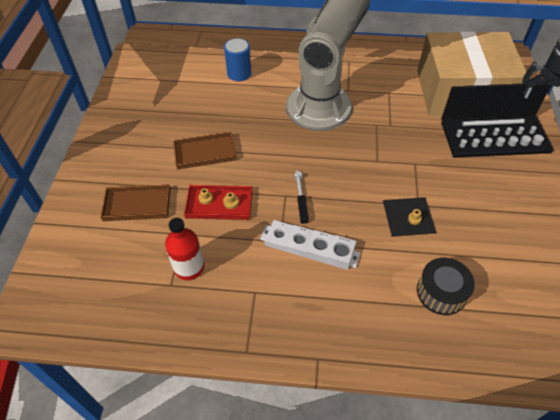

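The top view shows the mat at (150,212) with one brass disc on it at (144,206). The gauge runs from (285,180), the smallest bore, to (222,159), the largest. The red tray is at (352,220), the bottle at (375,135), the filter at (130,124) and the handle at (263,230).

Candidates for the disc are (144,206) on the mat, and (340,220) and (368,225) in the tray. I choose (144,206) because it stands alone on the black mat. The brown trays at (441,216) and (381,298) are decoys.

Run:
```python
from h import *
import pickle
d=pickle.load(open("d.pkl","rb"))
ims=[]
for n,(u0,v0,u1,v1) in {"top":(120,140,310,245),"scene":(255,180,445,285)}.items():
    ims.append(cv2.resize(d[n]["img"][v0:v1,u0:u1],None,fx=4,fy=4*.7,interpolation=cv2.INTER_CUBIC))
save("crop.png",np.vstack(ims))
for n in d:
    W=cloud(d[n]); hsv=cv2.cvtColor(d[n]["img"],cv2.COLOR_RGB2HSV)
    print(n)
    x,y,z=W[...,0],W[...,1],W[...,2]
    # bench level
    if n=="top": print("bench z", np.nanmedian(z[240:260,150:240]), "mat z",np.nanmedian(z[215:230,140:165]))
    # gauge: bright unsaturated, z 20..40
    m=(z>18)&(z<42)&(hsv[...,1]<60)&(hsv[...,2]>90)&(np.abs(x-620)<160)
    k,l,s,c=cv2.connectedComponentsWithStats(m.astype(np.uint8)); i=1+np.argmax(s[1:,4]); g=l==i
    r=cv2.minAreaRect(np.c_[x[g],y[g]].astype(np.float32)); print("gauge",c[i],s[i],r,np.nanpercentile(z[g],[5,25,50,75,95]))
    # mat disc : brass
    b=(z>8)&(z<60)&(hsv[...,1]>110)
    k,l,s,c=cv2.connectedComponentsWithStats(b.astype(np.uint8))
    for i in range(1,k):
        if s[i,4]>30:
            q=l==i; t=q&(z>np.nanpercentile(z[q],98)-5)
            print(s[i,4],c[i].round(),[round(float(np.nanmean(a[t])),1) for a in(x,y,z)],t.sum(), "zmax",np.nanmax(z[q]), "xyrange",np.nanmin(x[q]),np.nanmax(x[q]),np.nanmin(y[q]),np.nanmax(y[q]))
```

```text
top
bench z -0.23737733368966474 mat z 3.4916206218770185
gauge [251.49768519 169.36851852] [ 208  145   91   50 2160] ((571.348876953125, 1.4256744384765625), (240.10560607910156, 75.99156951904297), 76.0007095336914) [20.32661332 24.17782329 27.69624353 31.89485615 36.55390388]
68 [363. 153.] [637.1, -305.7, 24.9] 13 zmax 28.582714363487753 xyrange 624.9013101555432 675.5682642011591 -347.10238908298794 -279.4223056316972
563 [443. 215.] [469.1, -520.6, 22.7] 288 zmax 27.32447689362084 xyrange 402.4536524711985 538.219307355816 -619.4716795382794 -415.5129178307626
487 [355. 219.] [443.5, -280.8, 22.7] 236 zmax 27.20543592736135 xyrange 386.7325871991718 507.1540284872775 -371.55456305240403 -177.19751224272352
141 [144. 206.] [456.3, 295.1, 42.0] 41 zmax 44.64209542335573 xyrange 438.5367804914257 473.71252290553593 278.40378456514077 310.3475943066548
220 [339. 221.] [441.9, -238.4, 42.9] 46 zmax 46.53208109857735 xyrange 420.4646798033833 466.34764308455965 -261.0046464349308 -216.65901376609406
181 [367. 225.] [433.5, -315.8, 43.4] 36 zmax 47.153835222242606 xyrange 412.1443827
[... 918 characters left out ...]
, 22.8] 163 zmax 27.943787181140806 xyrange 408.2161716662092 546.2985056204745 -618.1051817719276 -414.192578118165
720 [214. 200.] [442.1, -316.5, 41.1] 37 zmax 45.28285681002535 xyrange 390.9923162631849 515.9270323573926 -371.8858578838102 -177.9990935415688
177 [231. 200.] [449.0, -237.6, 42.5] 25 zmax 47.61621658110312 xyrange 426.1094700864884 471.51367040486764 -261.9434734919674 -216.95630779493212
143 [415. 217.] [459.7, 295.7, 41.5] 35 zmax 46.7383932292239 xyrange 444.42055467173475 477.89136400250084 278.5190999733351 314.7616608974461
99 [192. 274.] [701.4, -296.5, 26.7] 12 zmax 30.529389340310672 xyrange 667.2729749162004 717.4264424393898 -350.2441856473267 -278.4268966702336
```

View pics/crop.png

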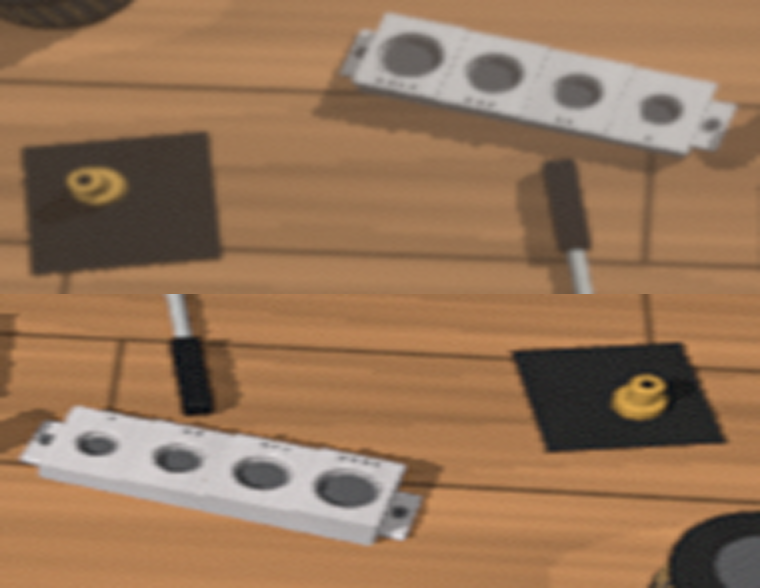

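The crop confirms the choice: a single brass disc on the black mat, at top (144,206). It also shows the gauge dots, with one dot at the −y end (660,110 in the crop) and four at the +y end. The disc measures about (458,295), with its boss top at z≈42 as expected. The gauge measures 240×~76 mm at 76°, with tread heights of 24 to 36 mm. I'll move above the disc.

```bash
python3 -m creep '[{"angular":[0,0,0],"translation":[-15,-10,2],"claw":0.3},{"angular":[0,0,0],"translation":[-30,-20,4],"claw":0.3},{"angular":[0,0,0],"translation":[-32,-21,4],"claw":0.3},{"angular":[0,0,0],"translation":[-32,-21,5],"claw":0.3},{"angular":[0,0,0],"translation":[-32,-21,5],"claw":0.3},{"angular":[0,0,0],"translation":[-32,-21,5],"claw":0.3},{"angular":[0,0,0],"translation":[-32,-21,5],"claw":0.3},{"angular":[0,0,0],"translation":[-32,-21,5],"claw":0.3},{"angular":[0,0,0],"translation":[-32,-21,5],"claw":0.3},{"angular":[0,0,0],"translation":[-32,-21,5],"claw":0.3},{"angular":[0,0,0],"translation":[-30,-21,4],"claw":0.3},{"angular":[0,0,0],"translation":[-15,-10,3],"claw":0.3}]'
cat >> h.py <<'E'
from scipy.spatial.transform import Rotation as Ro
def tool(s=None):
    s=s or observe(); q=s["tool_rot"]; return Ro.from_quat([q[1],q[2],q[3],q[0]]).as_matrix(),np.array(s["tool_pos"])
def delta(p):
    R,t=tool(); return (R.T@(np.array(p)-t)).round(1)
def wrist():
    R,t=tool(); c=read_camera("wrist"); h,w=c["range_z"].shape
    f=h/2/np.tan(np.radians(c["vertical_fov"])/2); v,u=np.mgrid[:h,:w]; dx,dy=u-c["cx"],v-c["cy"]
    r=np.hypot(dx,dy)+1e-9; th=r/f; z=c["range_z"]
    k=np.where(th<1.4,np.tan(np.minimum(th,1.4)),np.nan)/r
    P=np.stack([dx*k*z,dy*k*z,z],-1); H=np.array(c["hand_eye"])
    P=P@H[:3,:3].T+H[:3,3]; W=P@R.T+t; W[z==0]=np.nan
    return c,W
def fitc(xy):
    A=np.c_[2*xy,np.ones(len(xy))]; s=np.linalg.lstsq(A,(xy**2).sum(1),rcond=None)[0]
    return s[0],s[1],np.sqrt(s[2]+s[0]**2+s[1]**2)
E
python3 - <<'E'
from h import *
c,W=wrist(); s=observe(); print(s["t"],s["tool_pos"],s["tool_rot"],s["width"],s["force"],c["vertical_fov"],c["cx"],c["cy"],np.array(c["hand_eye"]).round(3))
save("w1.png",c["img"])
x,y,z=W[...,0],W[...,1],W[...,2]; hsv=cv2.cvtColor(c["img"],cv2.COLOR_RGB2HSV)
near=np.hypot(x-458,y-295)<40
for lo,hi in((36,48),(12,24)):
    m=near&(z>lo)&(z<hi)&(hsv[...,1]>80)
    if m.sum()>5:
        xy=np.c_[x[m],y[m]]; (a,b),r=cv2.minEnclosingCircle(xy.astype(np.float32)); print(lo,m.sum(),a,b,r,xy.mean(0),np.median(z[m]),np.argwhere(m).mean(0))
print("mat z",np.nanmedian(z[(np.hypot(x-450,y-280)<60)&(hsv[...,2]<60)]),delta([458,295.5,100]))
E
```

```text
t: 1.1
tool_pos: [456.5, 296.3, 178.8]
tool_rot: [0.001, 0.15, 0.989, -0.001]
force: [0.9, 0.2, 0.8]
width: 59.8
gripper_force: 0.0
1.15 [457.92736987 293.95830989 178.29093561] [ 0.00098911  0.15229382  0.98833223 -0.00223836] 59.82196340987391 [ 1.08434965 -1.65586782  0.24766147] 65.70646984690485 280.187589436296 216.1386998055825 [[-0.00000e+00 -9.59000e-01 -2.82000e-01  7.23290e+01]
 [ 1.00000e+00 -1.00000e-03  1.00000e-03  2.41000e-01]
 [-1.00000e-03 -2.82000e-01  9.59000e-01 -1.42148e+02]
 [ 0.00000e+00  0.00000e+00  0.00000e+00  1.00000e+00]]
36 405 457.50482177734375 299.02020263671875 11.414639472961426 [456.36692745 299.52875792] 41.5448386495967 [204.1654321  283.43703704]
12 496 457.4032287597656 298.9373779296875 17.821861267089844 [451.51296566 300.70021385] 17.584415186862913 [192.91733871 282.90322581]
mat z 254.44800591978492 [ 0.6  1.8 78.3]
```

View pics/w1.png

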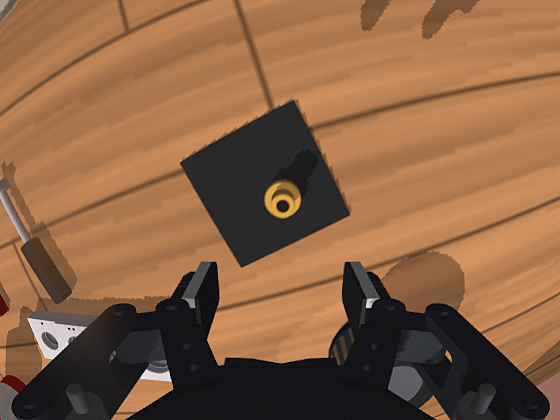

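The wrist view shows the disc at (283,200) on the mat, its boss centred between the fingers at columns 205–350. The gauge is at lower left and the filter at lower right. The rim diameter reads about 35.6 mm. I'll average the measurement in the tool frame, which is free of pose noise.

```bash
cat >> h.py <<'E'
def toT(c_W_pose,P): R,t=c_W_pose; return (P-t)@R
def wristT():
    """cloud in tool frame"""
    R,t=tool(); c,W=wrist.__wrapped__() if hasattr(wrist,'__wrapped__') else (None,None)
def wT():
    c=read_camera("wrist"); h,w=c["range_z"].shape
    f=h/2/np.tan(np.radians(c["vertical_fov"])/2); v,u=np.mgrid[:h,:w]; dx,dy=u-c["cx"],v-c["cy"]
    r=np.hypot(dx,dy)+1e-9; th=r/f; z=c["range_z"]
    k=np.where(th<1.4,np.tan(np.minimum(th,1.4)),np.nan)/r
    P=np.stack([dx*k*z,dy*k*z,z],-1); P[z==0]=np.nan; H=np.array(c["hand_eye"])
    return c,P@H[:3,:3].T+H[:3,3]
E
python3 - <<'E'
import re
s=open("h.py").read(); i=s.index("def toT"); j=s.index("def wT"); open("h.py","w").write(s[:i]+s[j:])
E
python3 - <<'E'
from h import *
for _ in range(3):
    s=observe(); c,T=wT(); x,y,z=T[...,0],T[...,1],T[...,2]; hsv=cv2.cvtColor(c["img"],cv2.COLOR_RGB2HSV)
    near=np.hypot(x,y)<40
    for lo,hi in((130,143),(155,167)):
        m=near&(z>lo)&(z<hi)&(hsv[...,1]>80); xy=np.c_[x[m],y[m]].astype(np.float32)
        (a,b),r=cv2.minEnclosingCircle(xy); print(lo,m.sum(),np.round([a,b,r,np.median(z[m])],1),end=" ")
    print(s["tool_pos"].round(1))
E
```

```text
130 405 [  2.7   5.2  11.1 136.8] 155 501 [  2.8   5.2  17.7 160.7] [457.9 294.  178.3]
130 402 [ -0.2   2.7  11.1 137. ] 155 499 [ -0.3   2.9  17.7 161. ] [456.  296.9 178.5]
130 404 [ -2.9   0.3  11.2 137.2] 155 492 [ -3.    0.4  17.7 161.2] [454.4 299.9 178.8]
```

```bash
python3 -m creep '[{"angular":[0,0,0],"translation":[0,0,10],"claw":0.3},{"angular":[0,0,0],"translation":[0,0,15],"claw":0.3},{"angular":[0,0,0],"translation":[0,0,15],"claw":0.3},{"angular":[0,0,0],"translation":[0,0,15],"claw":0.3},{"angular":[0,0,0],"translation":[0,0,10],"claw":0.3},{"angular":[0,0,0],"translation":[0,0,5],"claw":0.3},{"angular":[0,0,0],"translation":[0,0,0],"claw":0.3},{"angular":[0,0,0],"translation":[0,0,0],"claw":0.3},{"angular":[0,0,0],"translation":[0,0,0],"claw":0.3}]'
python3 - <<'E'
from h import *
for _ in range(3):
    s=observe(); c,T=wT(); x,y,z=T[...,0],T[...,1],T[...,2]; hsv=cv2.cvtColor(c["img"],cv2.COLOR_RGB2HSV)
    near=np.hypot(x,y)<40; zt=np.nanmin(z[near&(hsv[...,1]>80)&(z>40)])
    for lo,hi in((-1,5),(17,27)):
        m=near&(z>zt+lo)&(z<zt+hi)&(hsv[...,1]>80); xy=np.c_[x[m],y[m]].astype(np.float32)
        (a,b),r=cv2.minEnclosingCircle(xy); print(lo,m.sum(),np.round([a,b,r,np.median(z[m])],1),end=" ")
    print(s["tool_pos"].round(1),s["t"])
E
```

```text
t: 2.05
tool_pos: [454.2, 302.6, 110.1]
tool_rot: [0.001, 0.147, 0.989, 0.001]
force: [0.6, -0.2, 1.0]
width: 59.9
gripper_force: 0.0
-1 625 [-3.7 -2.7 11.1 68.5] 17 665 [-3.6 -2.6 17.4 92.3] [454.2 302.6 110.1] 2.05
-1 621 [-3.7 -2.8 11.2 68.6] 17 602 [-3.6 -2.7 17.4 92.3] [454.2 302.5 110.2] 2.1
-1 620 [-3.8 -2.4 11.3 68.6] 17 540 [-3.2 -2.3 17.4 92.2] [454.3 302.4 110.2] 2.15
```

```bash
python3 -m creep '[{"angular":[0,0,0],"translation":[-3.6,-2.6,8],"claw":0.3},{"angular":[0,0,0],"translation":[0,0,14],"claw":0.3},{"angular":[0,0,0],"translation":[0,0,16],"claw":0.3},{"angular":[0,0,0],"translation":[0,0,16],"claw":0.3},{"angular":[0,0,0],"translation":[0,0,14],"claw":0.3},{"angular":[0,0,0],"translation":[0,0,9],"claw":0.3},{"angular":[0,0,0],"translation":[0,0,6],"claw":0.3},{"angular":[0,0,0],"translation":[0,0,4],"claw":0.3},{"angular":[0,0,0],"translation":[0,0,2],"claw":0.3},{"angular":[0,0,0],"translation":[0,0,0],"claw":0.3},{"angular":[0,0,0],"translation":[0,0,0],"claw":0.4},{"angular":[0,0,0],"translation":[0,0,0],"claw":0.5}]'
python3 -m creep '[{"angular":[0,0,0],"translation":[0,0,0],"claw":0.6},{"angular":[0,0,0],"translation":[0,0,0],"claw":0.7},{"angular":[0,0,0],"translation":[0,0,0],"claw":0.8},{"angular":[0,0,0],"translation":[0,0,0],"claw":0.9},{"angular":[0,0,0],"translation":[0,0,0],"claw":1},{"angular":[0,0,0],"translation":[0,0,0],"claw":1},{"angular":[0,0,0],"translation":[0,0,0],"claw":1}]'
```

```text
t: 3.2
tool_pos: [456.8, 298.7, 20.9]
tool_rot: [0.0, 0.147, 0.989, 0.001]
force: [-0.4, -0.3, 0.5]
width: 42.7
gripper_force: 0.0
t: 3.78
tool_pos: [456.6, 298.6, 20.9]
tool_rot: [0.0, 0.147, 0.989, 0.0]
force: [-2.2, -0.7, 5.8]
width: 20.0
gripper_force: 58.6
```

```bash
python3 -m creep '[{"angular":[0,0,0],"translation":[0,0,-3],"claw":1},{"angular":[0,0,0],"translation":[0,0,-7],"claw":1},{"angular":[0,0,0],"translation":[0,0,-15],"claw":1},{"angular":[0,0,0],"translation":[0,0,-20],"claw":1},{"angular":[0,0,0],"translation":[0,0,-20],"claw":1},{"angular":[0,0,0],"translation":[0,0,-20],"claw":1},{"angular":[0,0,0],"translation":[0,0,-10],"claw":1},{"angular":[0,0,0],"translation":[0,0,-5],"claw":1},{"angular":[0,0,0],"translation":[-5,-7,0],"claw":1},{"angular":[0,0,0],"translation":[-12,-16,0],"claw":1},{"angular":[0,0,0],"translation":[-18,-24,0],"claw":1},{"angular":[0,0,0],"translation":[-20,-28,0],"claw":1}]'
python3 -m creep '[{"angular":[0,0,0],"translation":[-20,-28,0],"claw":1},{"angular":[0,0,0],"translation":[-20,-28,0],"claw":1},{"angular":[0,0,0],"translation":[-20,-28,0],"claw":1},{"angular":[0,0,0],"translation":[-20,-28,0],"claw":1},{"angular":[0,0,0],"translation":[-20,-28,0],"claw":1},{"angular":[0,0,0],"translation":[-20,-28,0],"claw":1},{"angular":[0,0,0],"translation":[-20,-28,0],"claw":1},{"angular":[0,0,0],"translation":[-20,-28,0],"claw":1},{"angular":[0,0,0],"translation":[-20,-22,0],"claw":1},{"angular":[0,0,0],"translation":[-10,-14,0],"claw":1},{"angular":[0,0,0],"translation":[-6,-6,0],"claw":1},{"angular":[0,0,0],"translation":[0,0,0],"claw":1}]'
python3 -m creep '[{"angular":[0,0,0],"translation":[0,0,0],"claw":1},{"angular":[0,0,0],"translation":[0,0,0],"claw":1},{"angular":[0,0,0],"translation":[0,0,0],"claw":1},{"angular":[0,0,0],"translation":[0,0,0],"claw":1},{"angular":[0,0,0],"translation":[0,0,0],"claw":1},{"angular":[0,0,0],"translation":[0,0,0],"claw":1}]'
python3 - <<'E'
from h import *
import pickle
a=observe()["tool_pos"]; c,T=wT(); print(a,observe()["tool_pos"])
pickle.dump((c,T),open("w2.pkl","wb")); save("w2.png",c["img"])
E
```

```text
t: 4.78
tool_pos: [486.1, 210.3, 118.8]
tool_rot: [-0.001, 0.145, 0.989, -0.0]
force: [-0.2, 0.3, -2.3]
width: 19.7
gripper_force: 58.8
t: 5.78
tool_pos: [596.3, -103.9, 119.0]
tool_rot: [-0.001, 0.149, 0.989, -0.001]
force: [-0.5, 0.1, -2.6]
width: 19.8
gripper_force: 58.8
t: 6.28
tool_pos: [597.1, -100.2, 120.4]
tool_rot: [0.0, 0.147, 0.989, 0.0]
force: [-0.7, -0.2, -2.0]
width: 19.8
gripper_force: 58.8
[ 597.1110375  -100.24503705  120.42984281] [ 597.08793948 -100.44853774  120.40074035]
```

View pics/w2.png

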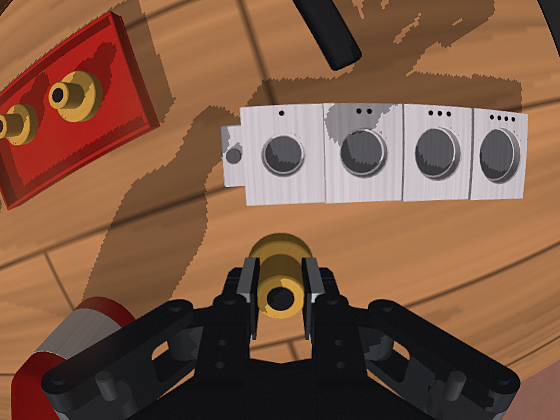

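The wrist view shows the disc held upright, rim at (280,245) and boss at (280,297). The gauge bores are at (283,155) with 1 dot, (363,153) with 2, (437,154) with 3 and (499,154) with 4. The bottle is clear at lower left. I'll measure the bores and the held disc in the same tool frame.

```bash
cat > bores.py <<'E'
from h import *
def rays(c):
    h,w=c["range_z"].shape; f=h/2/np.tan(np.radians(c["vertical_fov"])/2); v,u=np.mgrid[:h,:w]; dx,dy=u-c["cx"],v-c["cy"]
    r=np.hypot(dx,dy)+1e-9; th=r/f; d=np.stack([np.sin(th)*dx/r,np.sin(th)*dy/r,np.cos(th)],-1); H=np.array(c["hand_eye"])
    return H[:3,3],d@H[:3,:3].T
def bore(c,T,u,v,r=45):
    h,w=T.shape[:2]; vv,uu=np.mgrid[:h,:w]; hsv=cv2.cvtColor(c["img"],cv2.COLOR_RGB2HSV)
    near=np.hypot(uu-u,vv-v)<r
    x0=T[v,u,:2]; dd=np.hypot(T[...,0]-x0[0],T[...,1]-x0[1]); ring=near&(dd<29)&(hsv[...,1]<60)
    zt=np.nanmedian(T[...,2][ring&(dd>24)])
    m0=ring&(np.abs(T[...,2]-zt)<1.5); A=np.c_[T[m0][:,:2],np.ones(m0.sum())]; p=np.linalg.lstsq(A,T[m0][:,2],rcond=None)[0]
    o,d=rays(c); t=(p[0]*o[0]+p[1]*o[1]+p[2]-o[2])/(d[...,2]-p[0]*d[...,0]-p[1]*d[...,1]); Q=o+t[...,None]*d
    deep=(near&(T[...,2]-(p[0]*T[...,0]+p[1]*T[...,1]+p[2])>1.5)).astype(np.uint8)
    k,l,s,_=cv2.connectedComponentsWithStats(deep); i=l[v,u]; cs,_=cv2.findContours((l==i).astype(np.uint8),cv2.RETR_EXTERNAL,cv2.CHAIN_APPROX_NONE)
    q=max(cs,key=cv2.contourArea)[:,0]; E=Q[q[:,1],q[:,0],:2]; a=fitc(E)
    return np.round([a[0],a[1],p[0]*a[0]+p[1]*a[1]+p[2],2*a[2]],2),p[:2].round(3)
E
python3 - <<'E'
from bores import *
import pickle
c,T=pickle.load(open("w2.pkl","rb"))
for u,v in((283,155),(363,153),(437,154),(499,154)): print(bore(c,T,u,v))
hsv=cv2.cvtColor(c["img"],cv2.COLOR_RGB2HSV); x,y,z=T[...,0],T[...,1],T[...,2]
br=(np.hypot(x,y)<30)&(hsv[...,1]>90)&(z<30)&(z>-30); vv,uu=np.mgrid[:420,:560]; br&=(abs(uu-280)<50)&(vv>225)&(vv<325)
print(np.histogram(z[br],bins=np.arange(-26,22,2)))
for lo,hi in((-26,-17),(0,5.5)):
    m=br&(z>lo)&(z<hi); 
    if m.sum()>20:
        (a,b),r=cv2.minEnclosingCircle(np.c_[x[m],y[m]].astype(np.float32)); A=np.c_[x[m],y[m],np.ones(m.sum())]
        p=np.linalg.lstsq(A,z[m],rcond=None)[0]; print(m.sum(),a,b,r,np.median(z[m]),p)
m=br&(z>4.5)&(z<16); print("side wall fit",m.sum(),fitc(np.c_[x[m],y[m]]))
m=br&(z>-17)&(z<0); print("boss wall fit",m.sum(),fitc(np.c_[x[m],y[m]]))
E
```

```text
(array([49.14,  2.67, 96.89, 30.39]), array([ 0., -0.]))
(array([52.14, 62.14, 92.86, 35.37]), array([-0.001, -0.   ]))
(array([ 55.12, 121.83,  88.83,  39.83]), array([-0.   , -0.001]))
(array([ 57.98, 181.49,  84.84,  44.57]), array([ 0.   , -0.002]))
(array([  30,   29, 1016,  318,  106,   84,   98,  100,   92,   94,   94,
        106,   74,   66,  578,  232,   82,   76,   85,   69,   66,   14,
          0]), array([-26, -24, -22, -20, -18, -16, -14, -12, -10,  -8,  -6,  -4,  -2,
         0,   2,   4,   6,   8,  10,  12,  14,  16,  18,  20]))
1446 6.184118747711182 -0.17726819217205048 19.65576934814453 -20.458419465997494 [ 3.98278425e-02  1.03879752e-02 -2.04926882e+01]
857 9.007177352905273 0.32176733016967773 14.762982368469238 3.5027390843384865 [9.37130312e-02 1.56302135e-03 2.28154624e+00]
side wall fit 485 (np.float64(1.4155438736234285), np.float64(0.43407718335035383), np.float64(15.689142615314475))
boss wall fit 795 (np.float64(-0.444372854388524), np.float64(0.17386448180445768), np.float64(12.274089500124845))
```

```bash
cat > held.py <<'E'
from bores import *
from scipy.optimize import least_squares
def held(c,T):
    hsv=cv2.cvtColor(c["img"],cv2.COLOR_RGB2HSV); x,y,z=T[...,0],T[...,1],T[...,2]; vv,uu=np.mgrid[:420,:560]
    br=(np.hypot(x,y)<30)&(hsv[...,1]>90)&(abs(uu-280)<50)&(vv>220)&(vv<325)
    out={}
    for n,lo,hi,r in(("boss wall",-17,-1,11),("rim wall",6,15,17.5)):
        m=br&(z>lo)&(z<hi); s=least_squares(lambda p:np.hypot(x[m]-p[0],y[m]-p[1])-r,[0,0],loss="soft_l1",f_scale=.5).x; out[n]=s.round(2)
        s=least_squares(lambda p:np.hypot(x[m]-p[0]-p[2]*z[m],y[m]-p[1]-p[3]*z[m])-r,[0,0,0,0],loss="soft_l1",f_scale=.5).x; out[n+" tilt"]=s.round(3)
    m=br&(z>-22.5)&(z<-18); zt=np.median(z[m]); m&=abs(z-zt)<1; 
    A=np.c_[x[m],y[m],np.ones(m.sum())]; out["top plane"]=np.linalg.lstsq(A,z[m],rcond=None)[0].round(3)
    (a,b),r=cv2.minEnclosingCircle(np.c_[x[m],y[m]].astype(np.float32)); out["top circ"]=np.round([a,b,r,zt],2)
    m=br&(z>1)&(z<5); m&=(np.hypot(x,y)<16); zt=np.median(z[m]); m&=abs(z-zt)<1; A=np.c_[x[m],y[m],np.ones(m.sum())]; out["flange"]=np.r_[np.linalg.lstsq(A,z[m],rcond=None)[0],zt].round(3)
    return out
if __name__=="__main__":
    import pickle
    for k,v in held(*pickle.load(open("w2.pkl","rb"))).items(): print(k,v)
E
python3 held.py
```

```text
boss wall [-0.13  0.41]
boss wall tilt [0.134 0.432 0.028 0.003]
rim wall [-0.48  0.51]
rim wall tilt [-0.403  0.572 -0.007 -0.006]
top plane [ 3.0000e-03 -1.0000e-03 -2.0488e+01]
top circ [ -0.46   0.33  11.72 -20.47]
flange [-1.900e-02 -2.000e-03  3.672e+00  3.439e+00]
```

The bores are spaced about 60 mm apart, with 4 mm steps between treads. The held disc is upright, its axis at tool (−0.35, 0.45) and its foot at +17.5. Next I go over step 1, then descend slowly.

```bash
python3 -m creep '[{"angular":[0,0,0],"translation":[5,0.2,3],"claw":1},{"angular":[0,0,0],"translation":[10,0.5,7],"claw":1},{"angular":[0,0,0],"translation":[12,0.5,10],"claw":1},{"angular":[0,0,0],"translation":[12,0.5,12],"claw":1},{"angular":[0,0,0],"translation":[7,0.3,12],"claw":1},{"angular":[0,0,0],"translation":[3.5,0.2,10],"claw":1},{"angular":[0,0,0],"translation":[0,0,8],"claw":1},{"angular":[0,0,0],"translation":[0,0,5],"claw":1},{"angular":[0,0,0],"translation":[0,0,3],"claw":1},{"angular":[0,0,0],"translation":[0,0,0],"claw":1},{"angular":[0,0,0],"translation":[0,0,0],"claw":1},{"angular":[0,0,0],"translation":[0,0,0],"claw":1}]'
python3 -m creep '[{"angular":[0,0,0],"translation":[0,0,1],"claw":1},{"angular":[0,0,0],"translation":[0,0,1],"claw":1},{"angular":[0,0,0],"translation":[0,0,1],"claw":1},{"angular":[0,0,0],"translation":[0,0,0.8],"claw":1},{"angular":[0,0,0],"translation":[0,0,0.7],"claw":1},{"angular":[0,0,0],"translation":[0,0,0.7],"claw":1},{"angular":[0,0,0],"translation":[0,0,0.7],"claw":1},{"angular":[0,0,0],"translation":[0,0,0.7],"claw":1},{"angular":[0,0,0],"translation":[0,0,0.7],"claw":1},{"angular":[0,0,0],"translation":[0,0,0],"claw":1}]'
```

```text
t: 7.33
tool_pos: [551.2, -84.7, 50.8]
tool_rot: [0.001, 0.147, 0.989, 0.0]
force: [-0.1, -0.1, -1.9]
width: 19.8
gripper_force: 58.8
t: 8.17
tool_pos: [550.3, -84.4, 42.8]
tool_rot: [-0.0, 0.147, 0.989, 0.0]
force: [-0.5, -0.8, -1.5]
width: 19.8
gripper_force: 58.8
```

Run:
```python
from h import *
s=observe(); print(s["t"],s["tool_pos"],s["force"],s["moment"])
```

```text
8.1667 [550.31686147 -84.41525407  42.8429673 ] [-0.46221933 -0.8459933  -1.53179913] [0.00557911 0.00057527 0.05626159]
```

```bash
python3 -m creep '[{"angular":[0,0,0],"translation":[0,0,0.4],"claw":1},{"angular":[0,0,0],"translation":[0,0,0.4],"claw":1},{"angular":[0,0,0],"translation":[0,0,0.4],"claw":1},{"angular":[0,0,0],"translation":[0,0,0.4],"claw":1},{"angular":[0,0,0],"translation":[0,0,0.4],"claw":1},{"angular":[0,0,0],"translation":[0,0,0],"claw":1},{"angular":[0,0,0],"translation":[0,0,0],"claw":1}]'
```

```text
t: 8.75
tool_pos: [550.4, -84.4, 41.0]
tool_rot: [0.0, 0.147, 0.989, 0.0]
force: [0.3, 0.2, -1.7]
width: 20.1
gripper_force: 58.8
```

```bash
python3 -m creep '[{"angular":[0,0,0],"translation":[0,0,0.4],"claw":1},{"angular":[0,0,0],"translation":[0,0,0.4],"claw":1},{"angular":[0,0,0],"translation":[0,0,0.4],"claw":1},{"angular":[0,0,0],"translation":[0,0,0],"claw":1},{"angular":[0,0,0],"translation":[0,0,0],"claw":1}]'
```

```text
t: 9.17
tool_pos: [550.6, -84.5, 40.8]
tool_rot: [0.0, 0.147, 0.989, 0.0]
force: [-3.4, 0.7, 7.0]
width: 19.9
gripper_force: 59.7
```

Step 1 refuses the disc: it stopped at TCP z≈40.9, which matches its foot on the 24 mm tread, with about 8 N. I'll lift and go to step 2.

```bash
python3 -m creep '[{"angular":[0,0,0],"translation":[0,0,-2],"claw":1},{"angular":[0,0,0],"translation":[0,0,-5],"claw":1},{"angular":[0,0,0],"translation":[0,0,-7],"claw":1},{"angular":[0,0,0],"translation":[0.3,5,-2],"claw":1},{"angular":[0,0,0],"translation":[0.6,11,0],"claw":1},{"angular":[0,0,0],"translation":[0.8,15,0],"claw":1},{"angular":[0,0,0],"translation":[0.8,15,0],"claw":1},{"angular":[0,0,0],"translation":[0.5,10,0],"claw":1},{"angular":[0,0,0],"translation":[0.3,4.1,0],"claw":1},{"angular":[0,0,0],"translation":[0,0,0],"claw":1},{"angular":[0,0,0],"translation":[0,0,0],"claw":1},{"angular":[0,0,0],"translation":[0,0,0],"claw":1}]'
python3 -m creep '[{"angular":[0,0,0],"translation":[0,0,0],"claw":1},{"angular":[0,0,0],"translation":[0,0,0],"claw":1},{"angular":[0,0,0],"translation":[0,0,1],"claw":1},{"angular":[0,0,0],"translation":[0,0,1],"claw":1},{"angular":[0,0,0],"translation":[0,0,1],"claw":1},{"angular":[0,0,0],"translation":[0,0,1],"claw":1},{"angular":[0,0,0],"translation":[0,0,1],"claw":1},{"angular":[0,0,0],"translation":[0,0,1],"claw":1},{"angular":[0,0,0],"translation":[0,0,0],"claw":1},{"angular":[0,0,0],"translation":[0,0,0],"claw":1}]'
python3 - <<'E'
from h import *
from held import held
import pickle
R,t=tool(); c,T=wT(); pickle.dump((c,T,R,t),open("w3.pkl","wb"))
save("w3.png",c["img"]); print(t,"tool xy vs w2:",R.T@(t-np.array([597.1,-100.35,120.4])))
for k,v in held(c,T).items(): print(k,v)
E
```

```text
t: 10.17
tool_pos: [564.4, -27.1, 55.7]
tool_rot: [-0.0, 0.148, 0.989, -0.0]
force: [-0.2, 0.1, -1.9]
width: 19.7
gripper_force: 58.8
t: 11.0
tool_pos: [564.7, -25.9, 49.7]
tool_rot: [-0.0, 0.147, 0.989, 0.0]
force: [-0.8, 0.1, -1.1]
width: 19.9
gripper_force: 58.8
[564.69091085 -25.92934517  49.67512224] tool xy vs w2: [52.67422895 61.74502831 70.73731931]
boss wall [-0.13  0.39]
boss wall tilt [0.084 0.449 0.023 0.006]
rim wall [-0.46  0.47]
rim wall tilt [-0.436  0.546 -0.002 -0.007]
top plane [-1.0000e-03  2.0000e-03 -2.0487e+01]
top circ [  1.67   4.15  15.41 -20.47]
flange [-0.005 -0.     3.555  3.47 ]
```

View pics/w3.png

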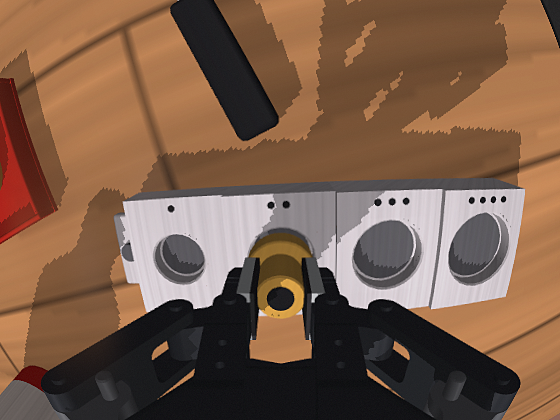

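The view shows the disc centred over the two-dot bore at (280,240), and the grip is unchanged. I'll descend slowly.

```bash
python3 -m creep '[{"angular":[0,0,0],"translation":[0,0,0.8],"claw":1},{"angular":[0,0,0],"translation":[0,0,0.8],"claw":1},{"angular":[0,0,0],"translation":[0,0,0.8],"claw":1},{"angular":[0,0,0],"translation":[0,0,0.8],"claw":1},{"angular":[0,0,0],"translation":[0,0,0.5],"claw":1},{"angular":[0,0,0],"translation":[0,0,0.5],"claw":1},{"angular":[0,0,0],"translation":[0,0,0.5],"claw":1},{"angular":[0,0,0],"translation":[0,0,0.5],"claw":1},{"angular":[0,0,0],"translation":[0,0,0.5],"claw":1},{"angular":[0,0,0],"translation":[0,0,0],"claw":1},{"angular":[0,0,0],"translation":[0,0,0],"claw":1}]'
```

```text
t: 11.97
tool_pos: [564.8, -26.0, 44.1]
tool_rot: [-0.0, 0.147, 0.989, 0.0]
force: [0.4, -0.3, -1.4]
width: 19.6
gripper_force: 58.8
```

```bash
python3 -m creep '[{"angular":[0,0,0],"translation":[0,0,0.5],"claw":1},{"angular":[0,0,0],"translation":[0,0,0.5],"claw":1},{"angular":[0,0,0],"translation":[0,0,0.5],"claw":1},{"angular":[0,0,0],"translation":[0,0,0],"claw":1},{"angular":[0,0,0],"translation":[0,0,0],"claw":1}]'
```

```text
t: 12.38
tool_pos: [564.8, -26.0, 42.6]
tool_rot: [0.0, 0.147, 0.989, 0.0]
force: [-0.7, 0.3, -2.5]
width: 19.9
gripper_force: 58.8
```

It is entering: z is already 2.3 mm below the refusal height with no force. I'll continue.

```bash
python3 -m creep '[{"angular":[0,0,0],"translation":[0,0,0.6],"claw":1},{"angular":[0,0,0],"translation":[0,0,0.6],"claw":1},{"angular":[0,0,0],"translation":[0,0,0.6],"claw":1},{"angular":[0,0,0],"translation":[0,0,0.6],"claw":1},{"angular":[0,0,0],"translation":[0,0,0.6],"claw":1},{"angular":[0,0,0],"translation":[0,0,0.6],"claw":1},{"angular":[0,0,0],"translation":[0,0,0],"claw":1},{"angular":[0,0,0],"translation":[0,0,0],"claw":1}]'
```

```text
t: 13.05
tool_pos: [564.7, -25.9, 38.9]
tool_rot: [-0.0, 0.147, 0.989, 0.0]
force: [0.1, 0.4, -2.9]
width: 20.0
gripper_force: 58.8
```

```bash
python3 -m creep '[{"angular":[0,0,0],"translation":[0,0,0.6],"claw":1},{"angular":[0,0,0],"translation":[0,0,0.6],"claw":1},{"angular":[0,0,0],"translation":[0,0,0.6],"claw":1},{"angular":[0,0,0],"translation":[0,0,0.6],"claw":1},{"angular":[0,0,0],"translation":[0,0,0.6],"claw":1},{"angular":[0,0,0],"translation":[0,0,0.4],"claw":1},{"angular":[0,0,0],"translation":[0,0,0.4],"claw":1},{"angular":[0,0,0],"translation":[0,0,0.4],"claw":1},{"angular":[0,0,0],"translation":[0,0,0],"claw":1},{"angular":[0,0,0],"translation":[0,0,0],"claw":1}]'
```

```text
t: 13.88
tool_pos: [564.8, -26.0, 35.0]
tool_rot: [0.0, 0.147, 0.989, 0.0]
force: [-1.2, -0.1, 1.5]
width: 20.3
gripper_force: 59.0
```

```bash
python3 -m creep '[{"angular":[0,0,0],"translation":[0,0,0.4],"claw":1},{"angular":[0,0,0],"translation":[0,0,0.4],"claw":1},{"angular":[0,0,0],"translation":[0,0,0],"claw":1},{"angular":[0,0,0],"translation":[0,0,0],"claw":1}]'
```

```text
t: 14.22
tool_pos: [564.8, -26.0, 34.9]
tool_rot: [-0.0, 0.147, 0.989, 0.0]
force: [-4.1, 0.5, 6.5]
width: 20.0
gripper_force: 59.6
```

It is fully home: z = 34.9, exactly 10 mm below the refusal height. I'll relieve the press, open a little and lift straight up.

```bash
python3 -m creep '[{"angular":[0,0,0],"translation":[0,0,-0.5],"claw":1},{"angular":[0,0,0],"translation":[0,0,-0.3],"claw":1},{"angular":[0,0,0],"translation":[0,0,0],"claw":0.7},{"angular":[0,0,0],"translation":[0,0,0],"claw":0.6},{"angular":[0,0,0],"translation":[0,0,0],"claw":0.55},{"angular":[0,0,0],"translation":[0,0,0],"claw":0.55},{"angular":[0,0,0],"translation":[0,0,0],"claw":0.55},{"angular":[0,0,0],"translation":[0,0,0],"claw":0.55},{"angular":[0,0,0],"translation":[0,0,-2],"claw":0.55},{"angular":[0,0,0],"translation":[0,0,-3],"claw":0.55},{"angular":[0,0,0],"translation":[0,0,-6],"claw":0.55},{"angular":[0,0,0],"translation":[0,0,-10],"claw":0.55}]'
python3 -m creep '[{"angular":[0,0,0],"translation":[0,0,-15],"claw":0.55},{"angular":[0,0,0],"translation":[0,0,-20],"claw":0.55},{"angular":[0,0,0],"translation":[0,0,-20],"claw":0.55},{"angular":[0,0,0],"translation":[-10,0,-15],"claw":0.55},{"angular":[0,0,0],"translation":[-15,0,-10],"claw":0.55},{"angular":[0,0,0],"translation":[-15,0,0],"claw":0.55},{"angular":[0,0,0],"translation":[-10,0,0],"claw":0.55},{"angular":[0,0,0],"translation":[0,0,0],"claw":0.55},{"angular":[0,0,0],"translation":[0,0,0],"claw":0.55},{"angular":[0,0,0],"translation":[0,0,0],"claw":0.55},{"angular":[0,0,0],"translation":[0,0,0],"claw":0.55}]'
python3 - <<'E'
from h import *
s=observe(); c,T=wT(); save("w4.png",c["img"]); x,y,z=T[...,0],T[...,1],T[...,2]; hsv=cv2.cvtColor(c["img"],cv2.COLOR_RGB2HSV)
zz=s["tool_pos"][2]-z; vv,uu=np.mgrid[:420,:560]
b=(hsv[...,1]>110)&(zz>26)&(zz<62)&(np.hypot(x-50,y)<35); print(s["t"],s["tool_pos"],b.sum(),np.histogram(zz[b],bins=np.arange(26,62,2)))
for lo,hi in((30,34),(52,60)):
    m=b&(zz>lo)&(zz<hi); A=np.c_[x[m],y[m],np.ones(m.sum())]; (a,d),r=cv2.minEnclosingCircle(A[:,:2].astype(np.float32)); print(np.median(zz[m]),np.linalg.lstsq(A,zz[m],rcond=None)[0],a,d,r)
g=(hsv[...,1]<60)&(np.hypot(x-50,y)<29)&(np.hypot(x-50,y)>21); print("tread",np.median(zz[g]))
E
```

```text
t: 15.22
tool_pos: [564.1, -26.0, 55.8]
tool_rot: [-0.001, 0.147, 0.989, -0.0]
force: [0.4, -0.0, 0.3]
width: 38.5
gripper_force: 0.0
t: 16.13
tool_pos: [611.4, -40.2, 135.3]
tool_rot: [-0.001, 0.147, 0.989, 0.0]
force: [-0.6, 0.7, -0.6]
width: 38.4
gripper_force: 0.0
16.1333 [611.44398543 -40.217277   135.2889341 ] 1455 (array([  7,  22, 626, 145,   3,   4,   5,   1,   2,   4,   3,   4,   7,
        21, 481, 120,   0]), array([26, 28, 30, 32, 34, 36, 38, 40, 42, 44, 46, 48, 50, 52, 54, 56, 58,
       60]))
31.414412627765444 [7.47393152e-04 1.16405752e-03 3.13828124e+01] 48.18765640258789 0.4768051207065582 17.426162719726562
55.37972587979908 [-2.03881220e-03  3.95652358e-04  5.54612406e+01] 48.230648040771484 0.7493528127670288 11.081724166870117
tread 27.462068967499164
```

View pics/w4.png

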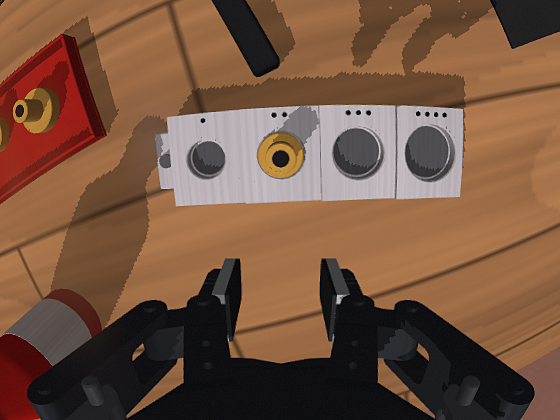

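The view shows the disc level in the two-dot bore at (281,157), its flange 3.95 mm above the tread, so it is fully home. The gripper is clear and nothing else has moved. I'll hand the job in.

```bash
python3 -c "from workcell import sign_off; print(sign_off())"
```

```text
the job is handed in; nothing more can be done
None
```

The job is handed in: step 1 refused the mat disc under about 8 N, it entered step 2 (35 mm) freely and is fully home there, released, with the arm clear at about 16 s.

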